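# Present the culture dish on its viewing slide

### The job

Two viewing slides stand on the lab bench: one carries a petri dish, the other was left partly open with nothing on it. First push the empty tray fully home, then hook a fingertip behind the upright lip of the tray with the dish and draw it smoothly all the way out to its stop, so that the dish comes out for counting, still lying flat between its pins. Grip nothing, do not touch the dish itself, never jerk a tray, and leave the bottle, the pen and the stack of dishes where they are.

Things in the scene. Friction and masses are not known exactly. Their poses are not given: they have to be found in the camera images.
- dish_tray (a joint): how far the tray with the petri dish is drawn out: 0 = fully home (as it starts), 0.11 m = at its end stop. The tray, a grey plate 185 x 112 mm, 6 mm thick, upper face 28 mm above the bench, slides level, along its lip's -x, roughly towards the robot. Friction about 1.5 N plus light damping; it stays where it is left, no latch or spring.
- empty_tray (a joint): the same for the empty tray on the other, otherwise identical unit: 0 = fully home; it starts 0.04 to 0.09 m out.
- dish_lip_back (a point): back half of the lip at the front end of the dish tray. It is 90 mm wide, 8 mm thick in all, and rises 26 mm above the tray (top edge 54 mm above the bench). Origin: on its back face (towards the dish), mid-width, at its foot, 28 mm above the bench. x: level, along the rail, from lip to dish (the tray is drawn out along -x); y: along the lip; z up. 76 mm of tray is clear between lip and dish.
- dish_lip_front (a point): front half of the same lip. Origin: on the lip's front face (towards the robot), at mid-width, at its foot, 28 mm above the bench, 8 mm along -x from the origin of the back half; same axes.
- empty_lip_back (a point): back half of the lip of the empty tray: same sizes, origin and axes as on the dish tray.
- empty_lip_front (a point): front half of the lip of the empty tray: same sizes, origin and axes as on the dish tray; its front face is the one to push, along its own +x.
- dish: closed petri dish, 90 mm across, 16 mm high, about 40 g, loose, lying on the dish tray between four stub pins 6 mm high that leave it about 2 mm of play. Origin: centre of its underside.
- dish_well (a point): point on the upper face of the dish tray midway between the four pins, 121 mm behind the back face of its lip, 28.6 mm above the bench; it moves with the tray.
- bottle: bystander: amber bottle with a cap, 60 mm across, 105 mm high, standing to the left of the slides; origin: centre of its underside.
- stack: bystander: stack of three petri dishes, 90 mm across, 48 mm high in all, standing to the right of the slides; origin: centre of its underside.
- pen: bystander: marker pen lying across the bench in front of the slides (a tray drawn out may pass over it), 130 mm long, 14 mm thick; origin: on its underside near the middle of its length.
There are look-alikes about, which are no part of the job. What is shaped like the part that bears empty_tray but purple is not meant.

How it is judged:
By the outcome, as a careful person would: the job done as asked, in the order asked, and still so for the second after the job is handed in, with the robot touching nothing.
It also fails if it takes over 51 s, if anything falls off the work surface, if the arm or the gripper's body presses on something with over 40 N, if the wrist force passes 120 N, or if a joint passes its speed limit or range.

### The arm

A 6-joint arm with a two-finger parallel gripper is mounted at the origin on the work surface. World frame = base frame: x ahead of the robot, y to its left, z up, the work surface at z = 0. Lengths are in m, angles in rad, forces in N, time in s.
With the tool pointing down it reaches from about 0.4 to 0.825 m from the base axis. Payload 7 kg.
Tool frame: the origin (TCP) lies between the finger pads; the fingertips stand arm.nose_length ahead of it and the grasp point (between the pads) is the TCP (arm.nose_length is the distance from the TCP to the fingertips, in m); x points along the fingers, z is the direction in which the jaws open and shut, and the axes are right-handed (so a half turn about x gives the same grasp; the last joint's range is limited). The gripper opens to 88 mm and grips with 3 to 60 N. Pads are 19 mm wide; open, the fingers measure 130 mm over their backs; the gripper's body (78 mm by 193 mm) begins 47 mm behind the grasp point.
Start: joints at [1.508, 0.359, 0.012, 0, -1.224, -0.288], TCP at [0.232, 0.634, 0.246] pointing down, gripper open.
Joint ranges: [-3.07, 3.07], [-1.43, 2.12], [-1.02, 1.25], [-3.03, 1.67], [-3.05, -0], [-3.03, 3.03]. Speed limits (rad/s): [2.39, 2.39, 3.01, 3.14, 3.14, 3.14].

### API

Orientations are given as [roll, pitch, yaw] about the fixed x, y, z axes, in that order (R = Rz(yaw) Ry(pitch) Rx(roll)).
In Python, from station import arm, viewer, spotter gives the robot as it stands.
- The arm moves only by the shell command python3 -m handwheel 'ROWS' [FORCE]. ROWS is a JSON object of lists of equal length, an entry for each row: "gripper": the gripper command: -1 is shut, 1 is fully open, values between are in proportion; "travel": the shift along the world's x, y, z each as a share of 500 mm, from -1 to 1, a list of three; "spin": the turn about the world's z as a share of 45 degrees, from -1 to 1. A call has 1 to 20 rows; each row is the pose to reach, as a shift and turn from the pose commanded when the call began; what a row does not reach only later rows make up. A row lasts 1/10 s, in which the tool goes at most 50 mm and 8.59 degrees, less where a joint would pass 70% of its speed; a pose out of reach is approached as far as the arm can. A call with a number of a shift or a turn outside -1 to 1 is refused whole. A call with a gripper value outside its range is refused whole. The fingers move at their own pace and stop on an object; FORCE is the grip in N (left out, the last holds). Time passes only in rows, so rows that repeat a pose let the fingers close. It gives the time, the measured TCP pose, the force and the opening at its end, in the units of the state.
- arm.get_state(): the state, without advancing time (a new reading comes with each control period).
- viewer.grab_frame(name): name is "side" or "top"; returns a dict with "pixels" (480x640x3 uint8, blue, green, red), "fx", "fy", "cx", "cy" (pixels), "eye" and "attitude" of the camera in the world. Camera axes: x right, y down, z forward; pixel columns grow to the right and rows downward; lengths in m; the calibration is good to about 2 mm. A picture is of the moment at which its call begins. There is no depth.
- arm.job_done(): hands the job in, once; it reports no verdict.
Trained networks look in the newest picture that a camera, given by its name, has taken for a name from the list of things; names that differ only in an ending like _2 or _b are one class to them, and where a whole thing is asked for, a point or a joint stands for the part that bears it (a point fixed in the world has none). Each returns a list of dicts, best first, with "conf" (0 to 1); they miss things now and then, are a little off and sometimes report something else, mostly with a low value. They report only what shows in the picture. A call takes as long as a camera call. They do not tell look-alikes from the thing itself.
- spotter.spot_in(camera, label): "rect" ([left, top, right, bottom] in pixels, round what is visible of it).
- spotter.tip_of(camera, label): "at" ([column, row] in pixels: a listed point, or the origin of a listed thing).
The state is a dict: "t": time; "q": joint angles; "qd": joint speeds; "joint_efforts": joint torques, N m; "eef_pos": TCP position; "ee_rot": TCP orientation; "force": force on the tool from outside, world axes, zero at the start; "moment": the same for the moment, N m; "width": finger opening in m.
Only numpy, scipy, OpenCV 4.12 (cv2) and the standard library are available. Lean on these libraries where they do the work, as an engineer would, in place of code of your own. Each camera call takes 0.05 s, during which the arm holds its last target.

## Working session

There is one attempt and no reset: what is moved stays moved. The work goes in short steps, Python scripts to look and compute and a shell command to move; the robot and the scene stay as the last step left them, time stands still between calls to the robot, and variables do not carry over. Pictures are saved under pics/ and viewed, and the job is handed in when it is done.

```bash
mkdir -p pics; ls
python3 - <<'E'
from station import arm, viewer, spotter
import cv2
print(arm.get_state(), arm.nose_length)
for c in ("side","top"):
    f=viewer.grab_frame(c); cv2.imwrite(f"pics/{c}0.png",f["pixels"]); print({k:v for k,v in f.items() if k!="pixels"})
    for l in ("dish_lip_back","dish_lip_front","empty_lip_back","empty_lip_front","dish","dish_well","bottle","stack","pen"):
        print(c,l,[( [round(x) for x in d["at"]],round(d["conf"],2)) for d in spotter.tip_of(c,l)])
E
```

```text
pics
{'t': 0.0, 'q': array([ 1.50809603e+00,  3.59390310e-01,  1.10453538e-02, -3.20357801e-04,
       -1.22408555e+00, -2.88112597e-01]), 'qd': array([ 4.86121519e-04,  7.55927052e-04, -7.00997161e-04, -1.64079379e-05,
        6.00165492e-04, -6.50158557e-05]), 'joint_efforts': array([ 9.57072116e-04, -5.82713234e+01,  2.93070441e+01,  6.99766651e+00,
        7.16846334e-03, -1.57981781e-04]), 'eef_pos': array([0.23183891, 0.63345075, 0.24461993]), 'ee_rot': array([ 0.10589667,  1.56913462, -1.81582165]), 'force': array([ 0.95729672, -0.65443291, -0.4754733 ]), 'moment': array([ 0.01424081, -0.03514127,  0.00038459]), 'width': 0.08726753227276128} 0.019
{'fx': 533.9133498364832, 'fy': 533.9133498364832, 'cx': 321.77878240776704, 'cy': 239.73232761654674, 'eye': array([ 0.22191477, -0.93954313,  0.79953601]), 'attitude': array([-2.2201895 ,  0.00615691, -0.3061956 ])}
side dish_lip_back [([343, 208], 0.95)]
side dish_lip_front [([342, 209], 0.97), ([389, 206], 0.19)]
side empty_lip_back [([189, 378], 0.93), ([344, 284], 0.67)]
side empty_lip_front [([342, 287], 0.66), ([182, 376], 0.56)]
side dish [([388, 206], 0.88)]
side dish_well [([389, 205], 0.58)]
side bottle [([294, 169], 0.71)]
side stack [([366, 398], 0.85)]
side pen [([292, 261], 0.68), ([388, 205], 0.33)]
{'fx': 448.9710188523051, 'fy': 448.9710188523051, 'cx': 317.234742674486, 'cy': 236.11315966040235, 'eye': array([ 0.30402623, -0.02031439,  0.99001066]), 'attitude': array([-2.93750039, -0.00598436, -1.37930722])}
top dish_lip_back [([269, 178], 0.69)]
top dish_lip_front [([268, 177], 0.57)]
top empty_lip_back [([388, 240], 0.7), ([429, 418], 0.61)]
top empty_lip_front [([387, 245], 0.87), ([429, 423], 0.72)]
top dish [([290, 127], 0.71)]
top dish_well []
top bottle [([144, 184], 0.91)]
top stack [([500, 289], 0.97)]
top pen [([308, 265], 0.68)]
```

View pics/side0.png

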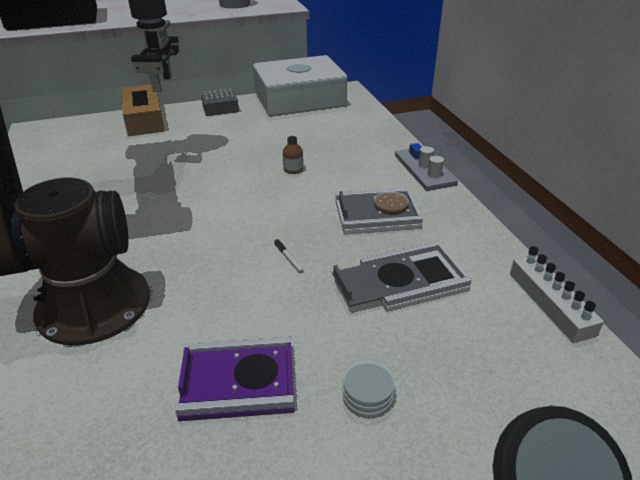

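View pics/top0.png

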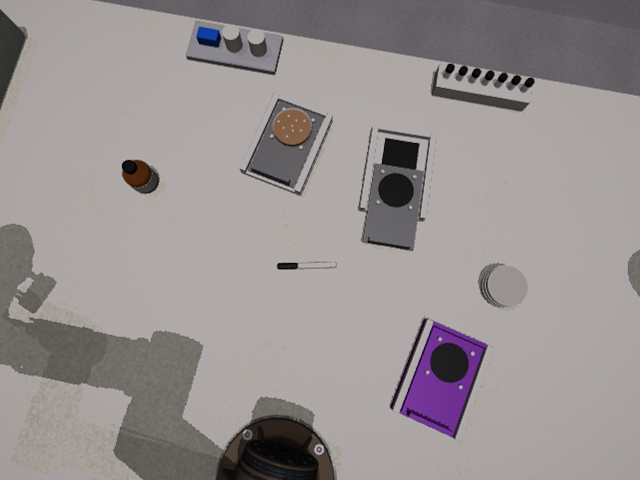

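The pictures show the dish slide (side ~(378,210), top ~(287,145)), the grey empty one partly out (side lip ~(342,287), top lip ~(388,243)), and the purple decoy (top ~(443,378)). Next I turn these into positions.

```bash
cat > h.py <<'E'
import numpy as np, cv2
from scipy.spatial.transform import Rotation as R
def rot(f): return R.from_euler('xyz',f["attitude"]).as_matrix()
def onplane(f,p,z):
    d=rot(f)@np.array([(p[0]-f["cx"])/f["fx"],(p[1]-f["cy"])/f["fy"],1]); e=np.array(f["eye"])
    return e+d*(z-e[2])/d[2]
def proj(f,P):
    c=rot(f).T@(np.array(P)-f["eye"]); return np.array([f["fx"]*c[0]/c[2]+f["cx"],f["fy"]*c[1]/c[2]+f["cy"]])
E
python3 - <<'E'
from h import *
from station import viewer
S=viewer.grab_frame("side");T=viewer.grab_frame("top")
for n,f,p,z in [("dlipb",S,(343,208),.028),("dlipb",T,(269,178),.028),("dlipf",S,(342,209),.028),("dlipf",T,(268,177),.028),("dish",S,(388,206),.028),("dish",T,(290,127),.028),
 ("elipb",S,(344,284),.028),("elipb",T,(388,240),.028),("elipf",S,(342,287),.028),("elipf",T,(387,245),.028),("bottle",S,(294,169),0),("bottle",T,(144,184),0),("stack",S,(366,398),0),("stack",T,(500,289),0),("pen",S,(292,261),0),("pen",T,(308,265),0)]:
    print(n,onplane(f,p,z).round(3))
cv2.imwrite("pics/z1.png",cv2.resize(T["pixels"][85:205,220:380],None,fx=5,fy=5,interpolation=cv2.INTER_CUBIC))
cv2.imwrite("pics/z2.png",cv2.resize(T["pixels"][120:260,330:470],None,fx=4.2,fy=4.2,interpolation=cv2.INTER_CUBIC))
cv2.imwrite("pics/z3.png",cv2.resize(S["pixels"][180:315,320:480],None,fx=4.4,fy=4.4,interpolation=cv2.INTER_CUBIC))
E
```

```text
dlipb [0.617 0.143 0.028]
dlipb [0.611 0.144 0.028]
dlipf [0.613 0.14  0.028]
dlipf [0.613 0.146 0.028]
dish [0.731 0.116 0.028]
dish [0.741 0.122 0.028]
elipb [ 0.522 -0.134  0.028]
elipb [ 0.522 -0.142  0.028]
elipf [ 0.514 -0.142  0.028]
elipf [ 0.51  -0.141  0.028]
bottle [0.561 0.427 0.   ]
bottle [0.55  0.428 0.   ]
stack [ 0.469 -0.403  0.   ]
stack [ 0.467 -0.405  0.   ]
pen [0.443 0.009 0.   ]
pen [0.438 0.021 0.   ]
```

View pics/z1.png

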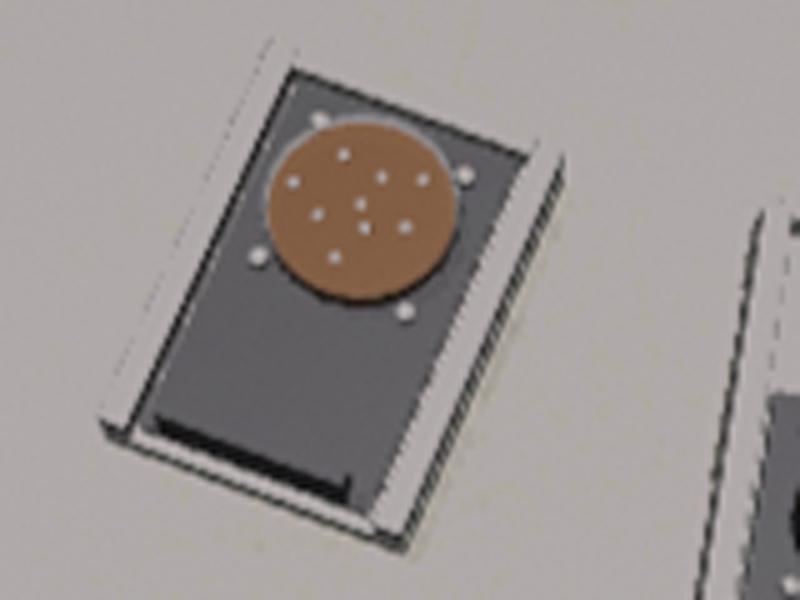

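View pics/z2.png

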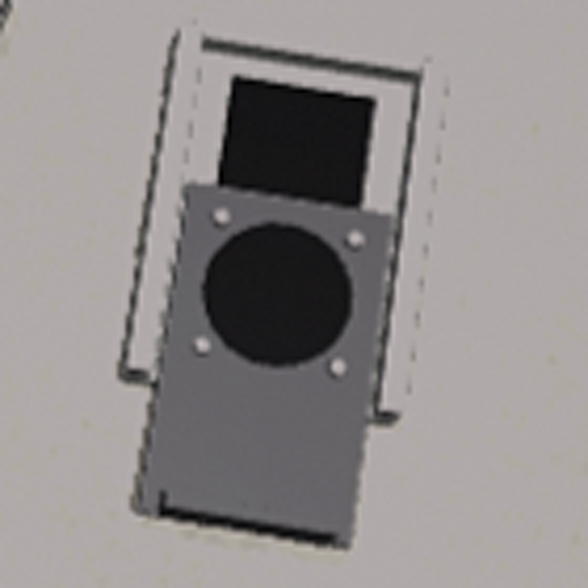

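View pics/z3.png

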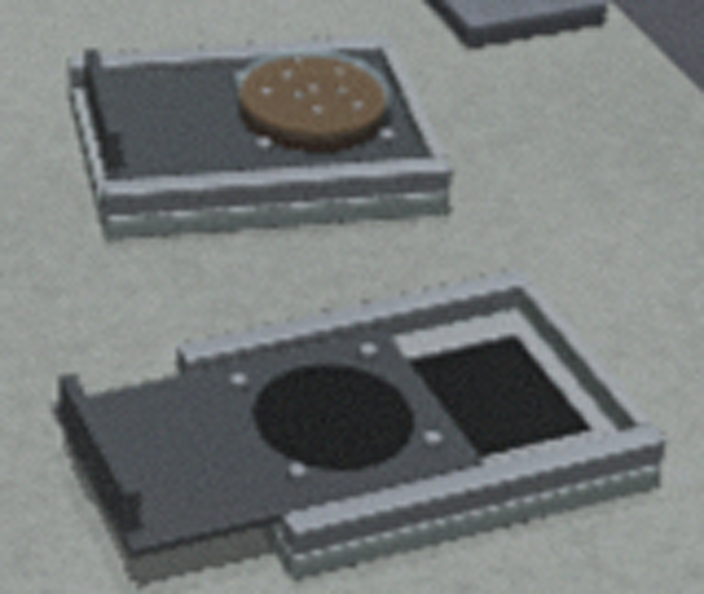

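Run:
```python
from h import *
from station import viewer
S=viewer.grab_frame("side");T=viewer.grab_frame("top")
def z1(p): return ((p[0]+.5)/5-.5+220,(p[1]+.5)/5-.5+85)
def z2(p): return ((p[0]+.5)/4.2-.5+330,(p[1]+.5)/4.2-.5+120)
def z3(p): return ((p[0]+.5)/4.4-.5+320,(p[1]+.5)/4.4-.5+180)
for n,z,pts in [("dish",z1,[(320,118),(465,175),(258,256),(405,311)]),("empty",z2,[(221,216),(356,238),(201,345),(338,366)])]:
    P=np.array([onplane(T,z(p),.034) for p in pts])
    bl,br,fl,fr=P
    x=(bl+br-fl-fr)[:2]; yy=(bl+fl-br-fr)[:2]
    yx=np.arctan2(x[1],x[0]); yy_=np.arctan2(-yy[0],yy[1])
    print(n,"len",np.linalg.norm(x)/2,np.linalg.norm(yy)/2,"yaw",np.degrees([yx,yy_]))
    c=P.mean(0); a=(yx+yy_)/2; u=np.array([np.cos(a),np.sin(a)])
    print(" well",c.round(4),"lipback",(c[:2]-.121*u).round(4),"front",(c[:2]-.129*u).round(4))
    if n=="dish": pass
# side view pins of empty
P=np.array([onplane(S,z3(p),.034) for p in [(369,348),(433,436),(239,378),(298,469)]]);print("side empty",P.mean(0).round(4),np.degrees(np.arctan2(*((P[0]+P[1]-P[2]-P[3])[:2][::-1]))))
# lip top corners side: empty and dish ends
for n,p in [("empty lip top far",(70,378)),("near",(133,497)),("dish far",(92,54)),("dish near",(117,140))]:
    print(n,onplane(S,z3(p),.054).round(4))
for n,z,p in [("e plate FL",z2,(135,513)),("FR",z2,(350,546)),("BL",z2,(186,183)),("BR",z2,(390,212)),("d BL",z1,(295,75)),("d BR",z1,(525,155)),
  ("e lip top far-right",z2,(338,537)),("e lip topleft",z2,(162,492))]:
    print(n,onplane(T,z(p),.028 if 'lip' not in n else .054).round(4))
# well px check
```

```text
dish len 0.07273190800403376 0.07247092187301635 yaw [-10.93491251 -11.21755191]
 well [0.7375 0.1167 0.034 ] lipback [0.6187 0.1399] front [0.6109 0.1415]
empty len 0.07220787328474271 0.07267013952625592 yaw [0.9162779  1.65854714]
 well [ 0.6384 -0.14    0.034 ] lipback [ 0.5174 -0.1427] front [ 0.5094 -0.1429]
side empty [ 0.6402 -0.1385  0.034 ] 1.3846514153079572
empty lip top far [ 0.514  -0.0994  0.054 ]
near [ 0.5143 -0.1897  0.054 ]
dish far [0.6226 0.1804 0.054 ]
dish near [0.6062 0.0901 0.054 ]
e plate FL [ 0.5069 -0.0859  0.028 ]
FR [ 0.511  -0.1983  0.028 ]
BL [ 0.6909 -0.082   0.028 ]
BR [ 0.6957 -0.1925  0.028 ]
d BL [0.8027 0.1623 0.028 ]
d BR [0.7838 0.0495 0.028 ]
e lip top far-right [ 0.5088 -0.1869  0.054 ]
e lip topleft [ 0.5147 -0.0957  0.054 ]
```

Run:
```python
from h import *
from station import arm
s=arm.get_state(); M=R.from_euler('xyz',s["ee_rot"]).as_matrix(); print(s["t"],M.round(3))
z=M[:,2]; a=np.degrees(np.arctan2(z[1],z[0])); print("jaw angle",a)
for n,t in (("empty",91.3),("dish",90-11.1)): print(n,[(t-a+k*180) for k in(-1,0,1)], [((t-a+k*180)/45).round(3) for k in(-1,0,1)])
t=np.array([.45,-.142,.246]); print(((t-s["eef_pos"])/.5).round(3),s["q"])
```

```text
1.2 [[ 0.     0.939 -0.344]
 [ 0.    -0.344 -0.939]
 [-1.    -0.    -0.   ]]
jaw angle -110.09723335229586
empty [np.float64(21.39723335229587), np.float64(201.39723335229587), np.float64(381.39723335229587)] [np.float64(0.475), np.float64(4.475), np.float64(8.475)]
dish [np.float64(8.997233352295865), np.float64(188.99723335229586), np.float64(368.9972333522959)] [np.float64(0.2), np.float64(4.2), np.float64(8.2)]
[ 4.360e-01 -1.552e+00  1.000e-03] [ 1.50814731e+00  3.58608658e-01  1.19173783e-02  1.78710834e-06
 -1.22409750e+00 -2.88114481e-01]
```

```bash
python3 -m handwheel '{"travel":[[0.436,-0.568,0],[0.436,-0.568,0],[0.436,-0.568,0],[0.436,-0.568,0],[0.436,-0.568,0],[0.436,-0.568,0],[0.436,-0.568,0],[0.436,-0.568,0],[0.436,-0.568,0],[0.436,-0.568,0]],"spin":[0.475,0.475,0.475,0.475,0.475,0.475,0.475,0.475,0.475,0.475],"gripper":[-1,-1,-1,-1,-1,-1,-1,-1,-1,-1]}' 10
python3 -m handwheel '{"travel":[[0,-0.98,0],[0,-0.98,0],[0,-0.98,0],[0,-0.98,0],[0,-0.98,0],[0,-0.98,0],[0,-0.98,0],[0,-0.98,0],[0,-0.98,0],[0,-0.98,0],[0,-0.98,0],[0,-0.98,0],[0,-0.98,0],[0,-0.98,0]],"spin":[0,0,0,0,0,0,0,0,0,0,0,0,0,0],"gripper":[-1,-1,-1,-1,-1,-1,-1,-1,-1,-1,-1,-1,-1,-1]}'
```

```text
t: 2.2
eef_pos: [0.4499, 0.3502, 0.2457]
ee_rot: [2.827, 1.57, 1.278]
force: [-0.6, 0.7, 0.4]
width: 0.0131
t: 3.6
eef_pos: [0.4503, -0.1387, 0.2456]
ee_rot: [2.098, 1.571, 0.552]
force: [0.5, -0.4, 0.6]
width: 0.0005
```

```bash
python3 -m handwheel '{"travel":[[0,-0.007,-0.1],[0,-0.007,-0.2],[0,-0.007,-0.28],[0,-0.007,-0.34],[0,-0.007,-0.38],[0,-0.007,-0.38],[0,-0.007,-0.38]],"spin":[0,0,0,0,0,0,0],"gripper":[-1,-1,-1,-1,-1,-1,-1]}'
python3 - <<'E'
from h import *
from station import viewer
S=viewer.grab_frame("side");T=viewer.grab_frame("top")
a=cv2.resize(S["pixels"][180:320,290:480],None,fx=4,fy=4,interpolation=cv2.INTER_CUBIC)
cv2.imwrite("pics/a1.png",a)
E
```

```text
t: 4.3
eef_pos: [0.4505, -0.1429, 0.0559]
ee_rot: [-0.926, 1.57, -2.472]
force: [-0.1, -0.0, -0.2]
width: 0.0007
```

View pics/a1.png

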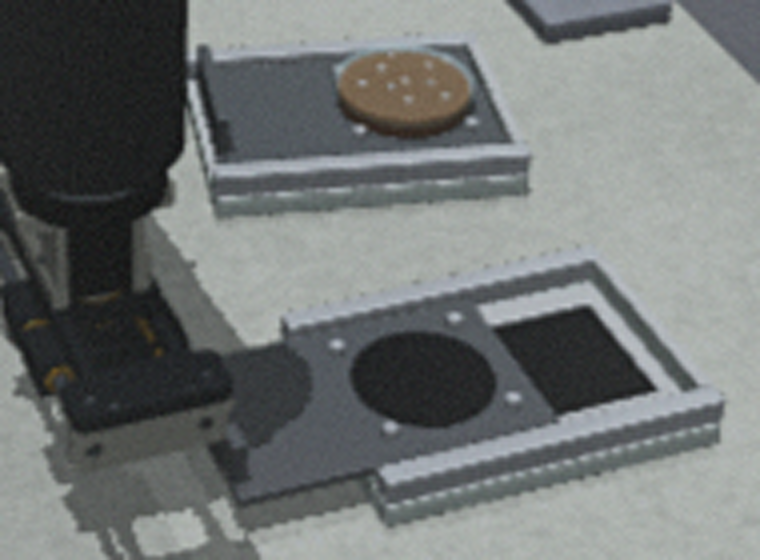

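```bash
python3 -m handwheel '{"travel":[[0.02,0,0],[0.04,0,0],[0.06,0,0],[0.07,0,0],[0.078,0,0],[0.084,0.001,0],[0.09,0.001,0],[0.096,0.001,0],[0.102,0.001,0],[0.108,0.001,0],[0.114,0.001,0],[0.12,0.001,0],[0.126,0.002,0],[0.132,0.002,0],[0.138,0.002,0],[0.144,0.002,0],[0.150,0.002,0],[0.156,0.002,0],[0.160,0.002,0],[0.160,0.002,0]],"spin":[0,0,0,0,0,0,0,0,0,0,0,0,0,0,0,0,0,0,0,0],"gripper":[-1,-1,-1,-1,-1,-1,-1,-1,-1,-1,-1,-1,-1,-1,-1,-1,-1,-1,-1,-1]}'
python3 - <<'E'
from h import *
from station import viewer
S=viewer.grab_frame("side");T=viewer.grab_frame("top")
a=cv2.resize(T["pixels"][110:260,320:480],None,fx=4,fy=4,interpolation=cv2.INTER_CUBIC)
b=cv2.resize(S["pixels"][180:320,290:480],None,fx=4,fy=4,interpolation=cv2.INTER_CUBIC)
cv2.imwrite("pics/a2.png",a);cv2.imwrite("pics/b2.png",b)
E
```

```text
t: 6.4
eef_pos: [0.5306, -0.1426, 0.0556]
ee_rot: [1.42, 1.57, -0.128]
force: [0.2, 0.1, -0.4]
width: 0.0007
```

View pics/a2.png

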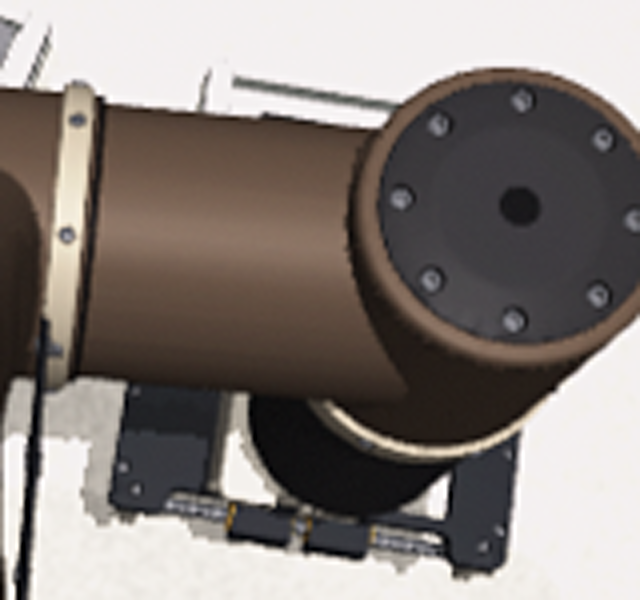

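View pics/b2.png

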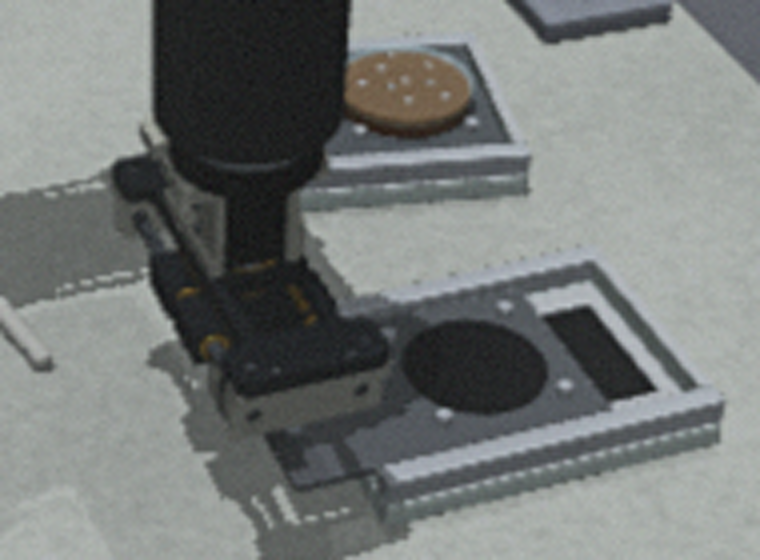

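Run:
```python
from h import *
from station import viewer
S=viewer.grab_frame("side")
def z3(p): return ((p[0]+.5)/4.4-.5+320,(p[1]+.5)/4.4-.5+180)
for h in(.034,.04):
  for n,pr,pf,w,a in[("dish",(448,174),(107,192),(.7375,.1167),-11.1),("empty",(662,441),(290,526),(.639,-.139),1.3)]:
    u=np.array([np.cos(np.radians(a)),np.sin(np.radians(a))])
    r=onplane(S,z3(pr),h)[:2];f=onplane(S,z3(pf),h)[:2]
    print(h,n,"rear-well",(r-w)@u,"front-well",(f-w)@u,"len",(r-f)@u)
```

```text
0.034 dish rear-well 0.06204220991267368 front-well -0.13222134841457822 len 0.1942635583272519
0.034 empty rear-well 0.14116705218162093 front-well -0.055220816783567786 len 0.19638786896518873
0.04 dish rear-well 0.05918435189013168 front-well -0.13355663749840208 len 0.1927409893885338
0.04 empty rear-well 0.13665016122393145 front-well -0.05819848920844442 len 0.19484865043237587
```

```bash
python3 -m handwheel '{"travel":[[0.003,0,0],[0.008,0,0],[0.014,0,0],[0.02,0,0],[0.026,0.001,0],[0.032,0.001,0],[0.038,0.001,0],[0.044,0.001,0],[0.05,0.001,0],[0.056,0.001,0],[0.062,0.001,0],[0.067,0.002,0],[0.072,0.002,0],[0.076,0.002,0],[0.078,0.002,0],[0.08,0.002,0],[0.082,0.002,0]],"spin":[0,0,0,0,0,0,0,0,0,0,0,0,0,0,0,0,0],"gripper":[-1,-1,-1,-1,-1,-1,-1,-1,-1,-1,-1,-1,-1,-1,-1,-1,-1]}'
python3 - <<'E'
from h import *
from station import viewer
S=viewer.grab_frame("side")
b=cv2.resize(S["pixels"][180:320,290:480],None,fx=4,fy=4,interpolation=cv2.INTER_CUBIC)
cv2.imwrite("pics/b3.png",b)
E
```

```text
t: 8.25
eef_pos: [0.5709, -0.1416, 0.0555]
ee_rot: [-2.065, 1.571, 2.67]
force: [-1.4, 0.6, 0.0]
width: 0.0006
```

View pics/b3.png

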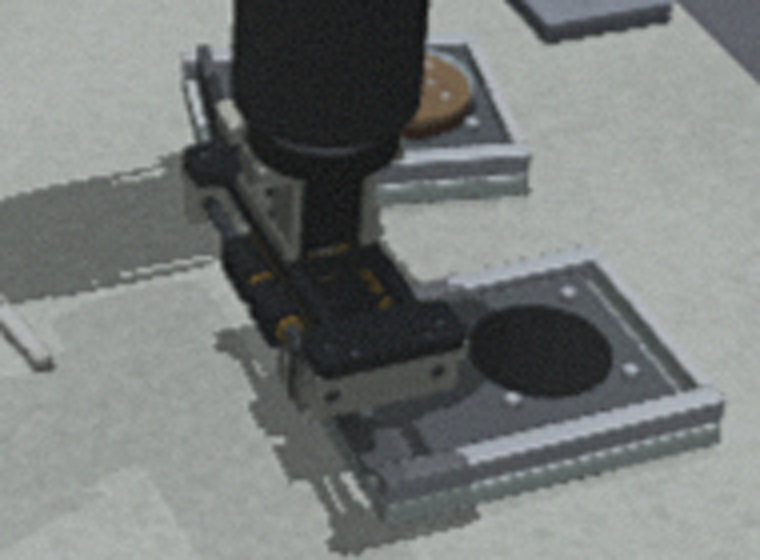

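Nearly home; a few mm remain (a light strip at the rear, near (640,355)). I'll creep on in 1 mm steps.

```bash
python3 -m handwheel '{"travel":[[0.002,0,0],[0.004,0,0],[0.006,0,0],[0.008,0,0],[0.008,0,0]],"spin":[0,0,0,0,0],"gripper":[-1,-1,-1,-1,-1]}'
python3 -m handwheel '{"travel":[[0.002,0,0],[0.004,0,0],[0.004,0,0]],"spin":[0,0,0],"gripper":[-1,-1,-1]}'
```

```text
t: 8.8
eef_pos: [0.5752, -0.1416, 0.0555]
ee_rot: [1.598, 1.571, 0.049]
force: [-1.5, 0.4, -1.1]
width: 0.0002
t: 9.1
eef_pos: [0.5772, -0.1416, 0.0556]
ee_rot: [1.391, 1.571, -0.158]
force: [-1.8, 0.1, -0.6]
width: 0.0001
```

```bash
python3 -m handwheel '{"travel":[[0.002,0,0],[0.004,0,0],[0.004,0,0]],"spin":[0,0,0],"gripper":[-1,-1,-1]}'
python3 - <<'E'
from h import *
from station import viewer
S=viewer.grab_frame("side")
b=cv2.resize(S["pixels"][180:320,290:480],None,fx=4,fy=4,interpolation=cv2.INTER_CUBIC)
cv2.imwrite("pics/b4.png",b)
E
```

```text
t: 9.4
eef_pos: [0.579, -0.1416, 0.0556]
ee_rot: [-1.491, 1.571, -3.039]
force: [-1.6, 0.8, 0.9]
width: 0.0002
```

View pics/b4.png

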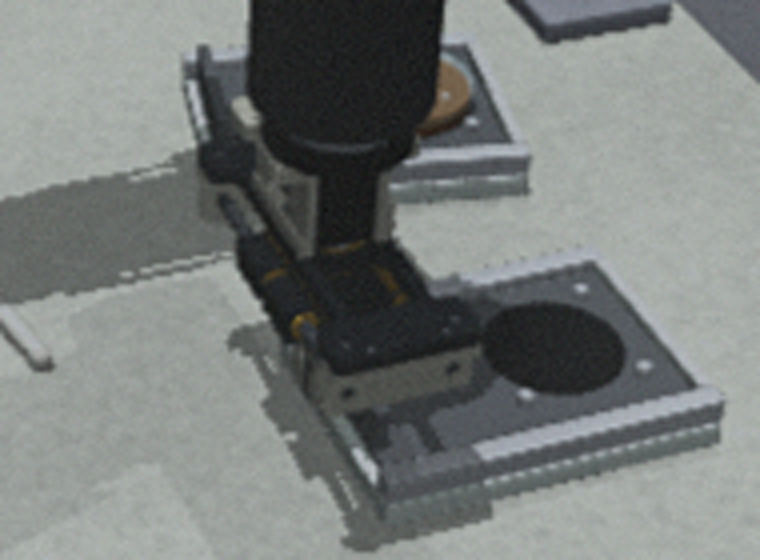

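Very nearly there: no gap shows at the rear, and the force is still only friction. I'll continue until the force rises.

```bash
for i in 1 2; do python3 -m handwheel '{"travel":[[0.002,0,0],[0.003,0,0],[0.003,0,0]],"spin":[0,0,0],"gripper":[-1,-1,-1]}'; done
```

```text
t: 9.75
eef_pos: [0.5791, -0.1417, 0.0555]
ee_rot: [-1.613, 1.568, 3.122]
force: [-6.1, 2.0, 4.3]
width: 0.0002
t: 10.05
eef_pos: [0.5791, -0.1417, 0.0554]
ee_rot: [-1.615, 1.566, 3.119]
force: [-10.0, 3.7, 6.9]
width: 0.0003
```

```bash
python3 -m handwheel '{"travel":[[-0.006,0,0],[-0.02,0,0],[-0.05,0,0],[-0.08,0,0],[-0.1,0,0],[-0.1,0,0.05],[-0.1,0,0.14],[-0.1,0,0.2],[-0.1,0,0.2]],"spin":[0,0,0,0,0,0,0,0,0],"gripper":[-1,-1,-1,-1,-1,-1,-1,-1,-1]}'
python3 - <<'E'
from h import *
from station import arm
s=arm.get_state(); print(s["eef_pos"],s["force"],((np.array([.6457,.1347,.155])-s["eef_pos"])/.5).round(3))
E
```

```text
t: 10.95
eef_pos: [0.5351, -0.1418, 0.1607]
ee_rot: [1.495, 1.561, -0.053]
force: [0.4, 0.4, 0.9]
width: 0.0005
[ 0.53508495 -0.14183932  0.16065914] [0.35862873 0.35570396 0.90302065] [ 0.221  0.553 -0.011]
```

```bash
python3 -m handwheel '{"travel":[[0.221,0.553,0],[0.221,0.553,0],[0.221,0.553,0],[0.221,0.553,0],[0.221,0.553,0],[0.221,0.553,0],[0.221,0.553,0],[0.221,0.553,0],[0.221,0.553,0],[0.221,0.553,0]],"spin":[-0.276,-0.276,-0.276,-0.276,-0.276,-0.276,-0.276,-0.276,-0.276,-0.276],"gripper":[-1,-1,-1,-1,-1,-1,-1,-1,-1,-1]}'
python3 - <<'E'
from h import *
from station import viewer,arm
S=viewer.grab_frame("side");T=viewer.grab_frame("top")
b=cv2.resize(S["pixels"][140:320,290:480],None,fx=3.3,fy=3.3,interpolation=cv2.INTER_CUBIC)
cv2.imwrite("pics/b5.png",b)
cv2.imwrite("pics/t5.png",T["pixels"])
s=arm.get_state(); M=R.from_euler('xyz',s["ee_rot"]).as_matrix(); print(s["eef_pos"],M.round(3)); print(np.degrees(np.arctan2(-M[1,2],-M[0,2])))
E
```

```text
t: 11.95
eef_pos: [0.6421, 0.1337, 0.1556]
ee_rot: [-0.782, 1.571, -2.548]
force: [0.3, 0.2, -0.3]
width: 0.0
[0.64233263 0.13372922 0.15587943] [[ 0.     0.981 -0.195]
 [ 0.    -0.195 -0.981]
 [-1.     0.    -0.   ]]
78.7787530268066
```

View pics/b5.png

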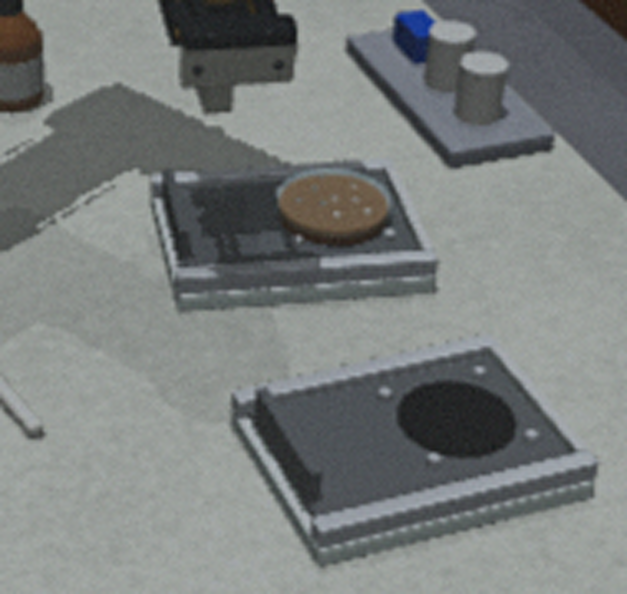

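View pics/t5.png

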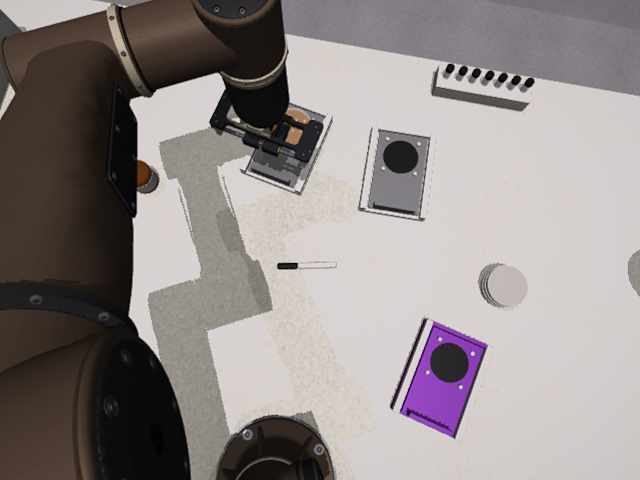

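The empty tray is home, sitting in its frame just as the dish unit's does. The tool hangs over the clear strip behind the dish lip, so I descend.

```bash
python3 -m handwheel '{"travel":[[0.005,0.001,-0.06],[0.005,0.001,-0.12],[0.005,0.001,-0.16],[0.005,0.001,-0.19],[0.005,0.001,-0.202],[0.005,0.001,-0.202],[0.005,0.001,-0.202]],"spin":[0,0,0,0,0,0,0],"gripper":[-1,-1,-1,-1,-1,-1,-1]}'
python3 - <<'E'
from h import *
from station import viewer,arm
S=viewer.grab_frame("side")
b=cv2.resize(S["pixels"][140:260,290:480],None,fx=4,fy=4,interpolation=cv2.INTER_CUBIC)
cv2.imwrite("pics/b6.png",b)
E
```

```text
t: 12.75
eef_pos: [0.6457, 0.1355, 0.0556]
ee_rot: [2.079, 1.569, 0.314]
force: [-0.2, -0.2, 1.4]
width: 0.0002
```

View pics/b6.png

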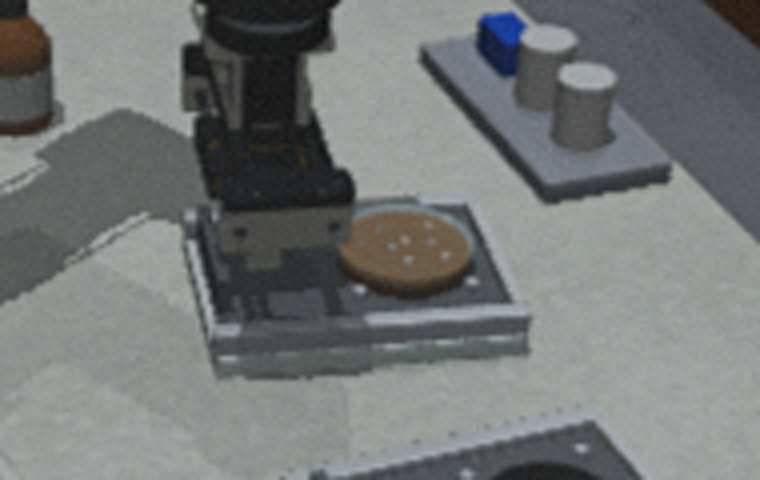

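```bash
python3 -m handwheel '{"travel":[[-0.006,0.001,0],[-0.012,0.002,0],[-0.018,0.004,0],[-0.022,0.004,0],[-0.025,0.005,0],[-0.028,0.006,0],[-0.031,0.006,0],[-0.034,0.007,0],[-0.037,0.007,0],[-0.040,0.008,0],[-0.044,0.009,0],[-0.049,0.010,0],[-0.054,0.011,0],[-0.059,0.012,0],[-0.064,0.013,0],[-0.069,0.014,0],[-0.074,0.015,0],[-0.079,0.016,0],[-0.082,0.016,0],[-0.084,0.017,0]],"spin":[0,0,0,0,0,0,0,0,0,0,0,0,0,0,0,0,0,0,0,0],"gripper":[-1,-1,-1,-1,-1,-1,-1,-1,-1,-1,-1,-1,-1,-1,-1,-1,-1,-1,-1,-1]}'
python3 - <<'E'
from h import *
from station import viewer,arm
S=viewer.grab_frame("side")
b=cv2.resize(S["pixels"][140:260,290:480],None,fx=4,fy=4,interpolation=cv2.INTER_CUBIC)
cv2.imwrite("pics/b7.png",b)
E
```

```text
t: 14.8
eef_pos: [0.6028, 0.1439, 0.0546]
ee_rot: [-0.847, 1.571, -2.612]
force: [1.3, -1.1, 1.6]
width: 0.0007
```

View pics/b7.png

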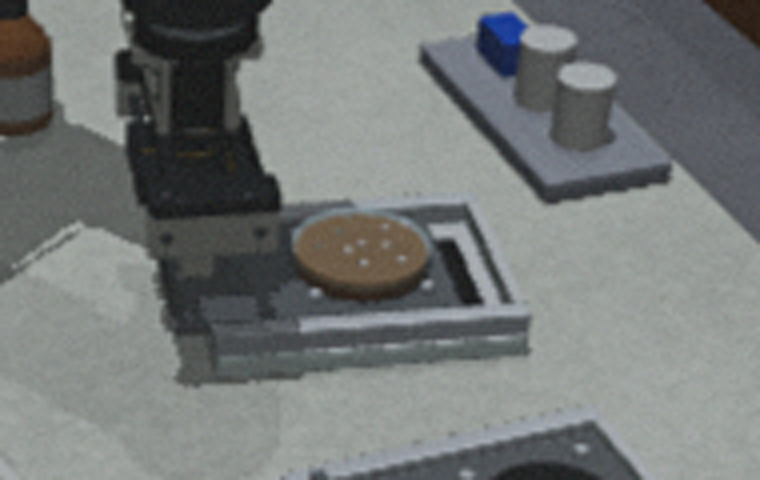

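```bash
python3 -m handwheel '{"travel":[[-0.002,0,0],[-0.005,0.001,0],[-0.010,0.002,0],[-0.016,0.003,0],[-0.022,0.004,0],[-0.028,0.006,0],[-0.034,0.007,0],[-0.040,0.008,0],[-0.046,0.009,0],[-0.052,0.010,0],[-0.058,0.011,0],[-0.064,0.013,0],[-0.070,0.014,0],[-0.076,0.015,0],[-0.082,0.016,0],[-0.088,0.017,0],[-0.094,0.018,0],[-0.099,0.019,0],[-0.102,0.020,0],[-0.104,0.020,0]],"spin":[0,0,0,0,0,0,0,0,0,0,0,0,0,0,0,0,0,0,0,0],"gripper":[-1,-1,-1,-1,-1,-1,-1,-1,-1,-1,-1,-1,-1,-1,-1,-1,-1,-1,-1,-1]}'
python3 -m handwheel '{"travel":[[-0.002,0,0],[-0.005,0.001,0],[-0.009,0.002,0],[-0.014,0.003,0],[-0.019,0.004,0],[-0.024,0.005,0],[-0.029,0.006,0],[-0.034,0.007,0],[-0.039,0.008,0],[-0.042,0.008,0],[-0.045,0.009,0],[-0.047,0.009,0],[-0.049,0.010,0]],"spin":[0,0,0,0,0,0,0,0,0,0,0,0,0],"gripper":[-1,-1,-1,-1,-1,-1,-1,-1,-1,-1,-1,-1,-1]}'
```

```text
t: 16.85
eef_pos: [0.5509, 0.154, 0.0546]
ee_rot: [2.443, 1.571, 0.678]
force: [2.4, 0.6, -0.7]
width: 0.0006
t: 18.15
eef_pos: [0.5264, 0.1588, 0.0545]
ee_rot: [-0.549, 1.571, -2.315]
force: [1.5, -1.3, -0.0]
width: 0.0005
```

Expected stop is at TCP x ≈ 0.520, so I go in 1 mm steps from here.

```bash
python3 -m handwheel '{"travel":[[-0.002,0,0],[-0.004,0.001,0],[-0.006,0.001,0],[-0.008,0.002,0],[-0.008,0.002,0]],"spin":[0,0,0,0,0],"gripper":[-1,-1,-1,-1,-1]}'
for i in 1 2; do python3 -m handwheel '{"travel":[[-0.002,0,0],[-0.003,0.001,0],[-0.003,0.001,0]],"spin":[0,0,0],"gripper":[-1,-1,-1]}'; done
python3 - <<'E'
from h import *
from station import viewer,arm
S=viewer.grab_frame("side")
b=cv2.resize(S["pixels"][140:260,290:480],None,fx=4,fy=4,interpolation=cv2.INTER_CUBIC)
cv2.imwrite("pics/b8.png",b)
E
```

```text
t: 18.65
eef_pos: [0.5229, 0.1596, 0.0546]
ee_rot: [1.339, 1.57, -0.426]
force: [4.6, -2.0, -1.5]
width: 0.0005
t: 18.95
eef_pos: [0.5228, 0.1597, 0.0546]
ee_rot: [1.511, 1.568, -0.254]
force: [12.5, -8.7, -6.3]
width: 0.0006
t: 19.25
eef_pos: [0.5227, 0.1598, 0.0547]
ee_rot: [1.56, 1.566, -0.204]
force: [20.3, -13.2, -12.0]
width: 0.0003
```

View pics/b8.png

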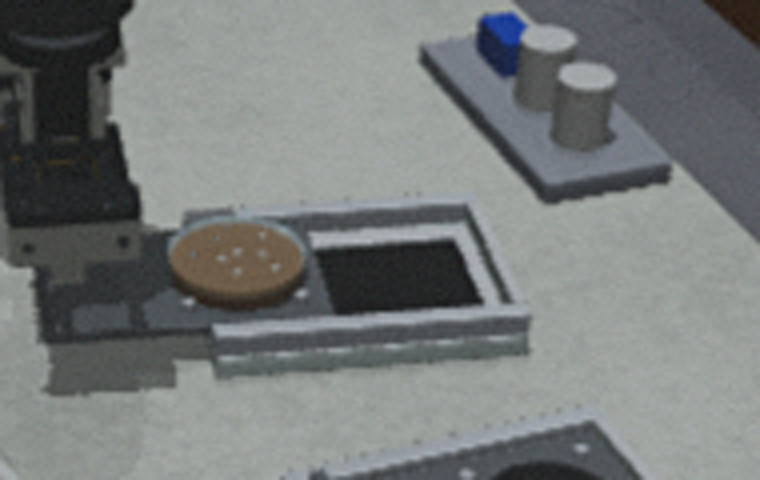

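The tray is hard on its stop (force rose to 20 N without motion). I back the finger off the lip and lift out.

```bash
python3 -m handwheel '{"travel":[[0.002,0,0],[0.004,-0.001,0],[0.006,-0.001,0],[0.010,-0.002,0],[0.018,-0.004,0],[0.028,-0.006,0],[0.036,-0.007,0],[0.036,-0.007,0.02],[0.036,-0.007,0.06],[0.036,-0.007,0.14],[0.036,-0.007,0.24],[0.036,-0.007,0.34],[0.036,-0.007,0.4],[0.036,-0.007,0.4]],"spin":[0,0,0,0,0,0,0,0,0,0,0,0,0,0],"gripper":[-1,-1,-1,-1,-1,-1,-1,-1,-1,-1,-1,-1,-1,-1]}'
python3 -m handwheel '{"travel":[[-0.05,0.1,0],[-0.1,0.2,0],[-0.1,0.3,0],[-0.1,0.4,0],[-0.1,0.5,0],[-0.1,0.5,0],[-0.1,0.5,0]],"spin":[0,0,0,0,0,0,0],"gripper":[-1,-1,-1,-1,-1,-1,-1]}'
python3 - <<'E'
from h import *
from station import viewer,arm,spotter
S=viewer.grab_frame("side");T=viewer.grab_frame("top")
b=cv2.resize(S["pixels"][140:320,260:480],None,fx=3.3,fy=3.3,interpolation=cv2.INTER_CUBIC)
cv2.imwrite("pics/b9.png",b)
cv2.imwrite("pics/t9.png",T["pixels"])
for l,z in (("dish_lip_back",.028),("dish",.0286),("bottle",0),("stack",0),("pen",0)):
  for c,f in(("side",S),("top",T)):
    r=spotter.tip_of(c,l)
    if r: print(l,c,round(r[0]["conf"],2),onplane(f,r[0]["at"],z).round(3))
E
```

```text
t: 20.7
eef_pos: [0.5395, 0.1583, 0.2609]
ee_rot: [2.255, 1.561, 0.491]
force: [0.5, -0.3, -0.5]
width: 0.0003
t: 21.4
eef_pos: [0.4867, 0.409, 0.2534]
ee_rot: [-0.495, 1.569, -2.258]
force: [0.1, -0.2, 0.2]
width: 0.0005
dish_lip_back side 0.56 [0.509 0.162 0.028]
dish_lip_back top 0.78 [0.502 0.161 0.028]
dish side 0.62 [0.637 0.146 0.029]
dish top 0.64 [0.636 0.136 0.029]
bottle side 0.62 [0.568 0.426 0.   ]
bottle top 0.72 [0.554 0.428 0.   ]
stack side 0.59 [ 0.471 -0.398  0.   ]
stack top 0.58 [ 0.468 -0.404  0.   ]
pen side 0.73 [0.444 0.024 0.   ]
pen top 0.6 [0.444 0.023 0.   ]
```

View pics/b9.png

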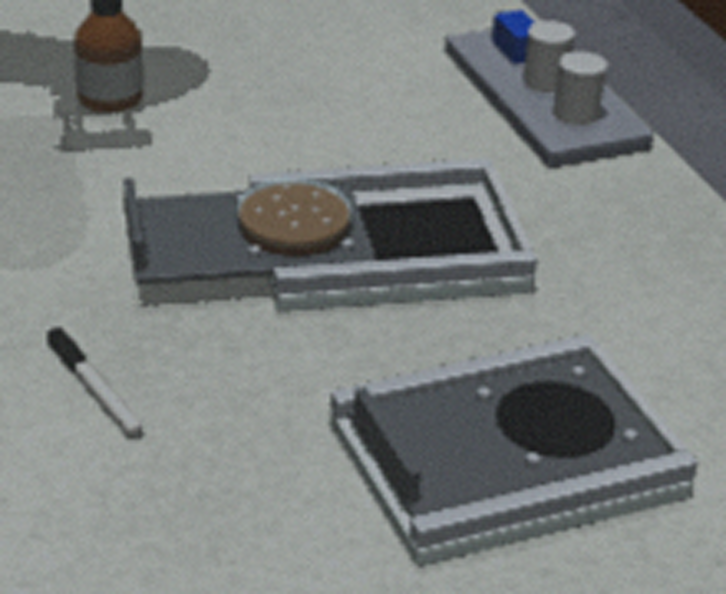

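View pics/t9.png

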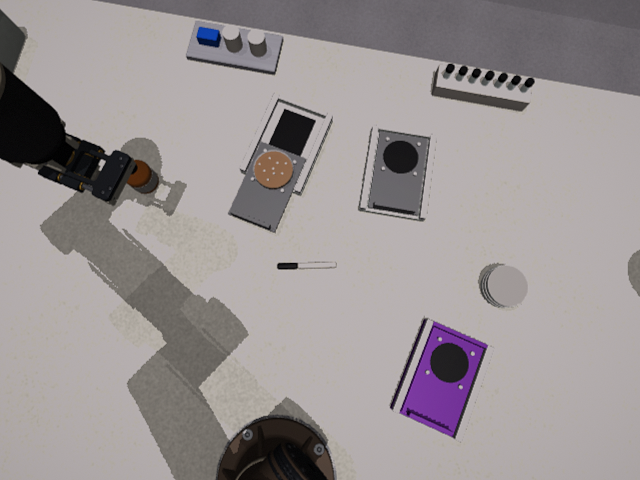

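The dish tray is out with the dish flat between its pins, the empty tray is home, the bystanders have not moved, and the arm is clear. Handing in.

Run:
```python
from station import arm
print(arm.job_done(), arm.get_state()["force"])
```

```text
the job is handed in; nothing more can be done
the job is handed in; nothing more can be done
```

I did both parts in the order asked and handed the job in at about 22 s; the hand-in gives no verdict.

- **Empty tray:** I pushed the grey empty tray home by the front face of its lip. It stopped moving and the force rose to about 12 N. In the last pictures it sits in its frame with no gap at the rear.
- **Dish tray:** I hooked the shut fingers behind its lip and drew it out slowly, at about 15–30 mm/s. It stopped moving and the pull rose to about 27 N. I then backed the fingers off the lip and lifted clear.
- **Draw length:** By tool position the tray travelled about 107 mm. The stop is at 110 mm, and my lip measurement is good to only 2–3 mm. I take the tray to be on its stop because the force rose with no motion.
- **Dish:** The last pictures show it lying flat between its pins, and the fingers stayed well clear of it.
- **Bystanders:** The pictures show the bottle, stack and pen where they were, and the arm's path stayed clear of them. The detector readings of their positions differ by up to about 15 mm (the first side-camera pen reading), which I put down to detector noise.

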